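# Present a wound core over the winder's saddle

### The arm

A 6-joint arm with a two-finger parallel gripper is mounted at the origin on the work surface. World frame = base frame: x ahead of the robot, y to its left, z up, the work surface at z = 0. Lengths are in m, angles in rad, forces in N, time in s.
With the tool pointing down it reaches from about 0.35 to 0.8 m from the base axis. Payload 7.3 kg.
Tool frame: the origin (TCP) lies on the centre line of the jaws, within the pads' length; the fingertips stand 14 mm ahead of it and the grasp point (between the pads) lies 5 mm behind it (arm.nose_length is the z of the fingertips in the tool frame, in m); z points along the fingers, y is the line along which they close (so a half turn about z gives the same grasp; the last joint's range is limited). The gripper opens to 85 mm and grips with 20 to 120 N. Pads are 22 mm wide; open, the fingers measure 114 mm over their backs; the gripper's body (76 mm by 85 mm) begins 54 mm behind the grasp point. The pads swing forward as they close: fully open they stand 13 mm farther back than shut.
Start: joints at [-0.146, 0.342, 1.524, -0, 1.275, -0.146], TCP at [0.525, 0, 0.245] pointing down, gripper open.
Joint ranges: [-2.53, 2.53], [-0.77, 2.02], [0.04, 2.7], [-1, 4.14], [0.28, 2.66], [-3.11, 3.11]. Speed limits (rad/s): [2.57, 2.57, 3.14, 3.14, 3.14, 3.14].

### API

Orientations are given as a unit quaternion [x, y, z, w].
In Python, from station import arm gives the robot as it stands. Calls block until the motion is done:
- arm.goto(position, orientation): joint-space move of the TCP to a pose.
- arm.move_linear(position, rot=None, max_speed=0.15, force_limit=None): straight line of the TCP; rot=None keeps the orientation; max_speed is the mean speed in m/s. With force_limit (N) it stops when the force on the tool has changed by that much, and returns True; else False.
- arm.move_j(angles): joint-space move.
- arm.release() and arm.close_gripper(newtons=None): open the fingers fully, or close them until they stop; newtons is the grip in N (None keeps the last).
- arm.sleep(seconds).
- arm.ik(position, orientation): joint angles nearest the present ones, or None.
- arm.observe(): the state.
- arm.capture(name): name is "scene" or "side" or "wrist"; returns the picture (420x560x3 uint8, blue, green, red); there is no depth.
- arm.calibration(name): a dict with "K" (3x3 intrinsics, pixels), "eye" and "orientation" of the camera in the world. Camera axes: x right, y down, z forward; pixel columns grow to the right and rows downward; lengths in m; the calibration is good to about 2 mm. A picture is of the moment at which its call begins: read the wrist's pose just before it. calibration takes no time and is no camera call; for the wrist camera it gives the pose at the moment of the call.
A pose or a line that the arm cannot do raises arm.IKError and nothing moves.
- arm.hand_in(): hands the job in; it is judged then, once.
The state is a dict: "time": time; "joint_positions": joint angles; "qvel": joint speeds; "tau": joint torques, N m; "tool_pos": TCP position; "tool_rot": TCP orientation; "wrist_force": force on the tool from outside, world axes, zero at the start; "ft_torque": the same for the moment, N m; "finger_gap": finger opening in m; "grip_force": force on a finger pad.
Only numpy, scipy, OpenCV 4.12 (cv2) and the standard library are available. Lean on these libraries where they do the work, as an engineer would, in place of code of your own. Each camera call takes 0.05 s, during which the arm holds its last target. There are 200 camera calls.

### The job

Pick up the copper-wound core and carry it over the yellow guard fence without the core touching the fence, to the saddle with the red locating tongue, leaving everything else where it is. Stop with the core level and hovering about one centimetre above the tongue, its window centred over the tongue and its long side in line with it, never touching the saddle or tongue: the operator will raise the tongue into the window. Finish while still holding the core there, still; do not put it down or let go.

Things in the scene. Friction and masses are not known exactly. Their poses are not given: they have to be found in the camera images.
- copper_core_center (a point): Centre (half-way up, 20 mm above its underside) of the copper-wound core, the one to carry: a loose oblong ring lying flat, black plastic with round ends and copper wire wound on the middle 46 mm of both long limbs; 110 mm long (its x axis), 58 mm wide over the windings (its y axis; the windings' outer sides are flat), 40 mm high; 0.3 to 0.65 kg. An upright window goes through its middle, 82 mm long, 22 mm wide between the windings. Both ends and both faces are alike.
- tongue_top (a point): Centre of the top edge of the red locating tongue on the saddle, 90 mm above the table. The tongue is an upright blade 48 mm long (x axis), 6 mm thick (y axis), standing 27 mm above the saddle's steel plate (160 mm by 100 mm, top 63 mm above the table). Fixed to the table, but placed and turned anew each time. z is up.
- guard_top (a point): Middle of the guard fence's top bar, 140 mm above the table. The fence is a clear panel under a yellow and black bar, 360 mm long (x axis), 14 mm thick (y axis), on a foot 50 mm wide; fixed, it stands between the cores and the saddle. z is up.
- yellow_core: Bystander: a core of the same shape and size (110 x 58 x 40 mm) with yellow tape on its limbs; origin at the centre of its underside.
- white_core: Bystander: a core of the same shape and size (110 x 58 x 40 mm) with white tape on its limbs; origin at the centre of its underside.
- yellow_spool: Bystander: upright yellow spool with black flanges, 68 mm across, 70 mm high; origin at the centre of its underside.
- copper_spool: Bystander: upright spool of copper wire with black flanges, 68 mm across, 70 mm high; origin at the centre of its underside.
- tape_roll: Bystander: green tape roll lying flat, 90 mm across, 25 mm high; origin at the centre of its underside.
- screwdriver: Bystander: blue-handled screwdriver lying flat, about 200 mm long; origin at the underside near its middle.
- jar: Bystander: small closed jar, 60 mm across, 75 mm high; origin at the centre of its underside.

How it is judged:
On the way, in this order (a step that is already met when the one before it is completed fails the run):
1. the copper-wound core is lifted in the gripper (height (world z) of copper_core_center above 0.06 m and contact force between the fingers and copper_core above 1 N), for 0.1 s.
2. the core passes over the guard fence, higher than its bar (y of copper_core_center in the frame of guard_top between -0.04 and 0.04 m and x of copper_core_center in the frame of guard_top between -0.18 and 0.18 m and z of copper_core_center in the frame of guard_top above 0.02 m), for 0.02 s.
At the end, for the whole second after the job is handed in: Gripper still holds the copper core, at rest, touching neither saddle nor fence: underside 3 to 20 mm above the tongue, centre within 7 mm of it horizontally, long axis within 0.12 rad of the tongue's (either way round), tilt under 0.1 rad; bystanders within 20 mm of their starts (horizontal distance between copper_core_center and tongue_top below 0.007 m and angle between the x axis of copper_core_center and the x axis of tongue_top, either way round below 0.12 rad and angle between copper_core_center's own z axis and vertical below 0.1 rad and z of copper_core_center in the frame of tongue_top between 0.023 and 0.04 m and contact force between the fingers and copper_core above 1 N and contact force between copper_core and saddle below 0.1 N and contact force between copper_core and guard below 0.1 N and linear speed of copper_core below 0.02 m/s and angular speed of copper_core below 0.15 rad/s and distance of each of yellow_core, white_core, yellow_spool, copper_spool, tape_roll, screwdriver, jar from where it was at the start of the episode below 0.02 m); the arm keeps its last pose, push and grip.
It fails at once if the carried core touches the guard fence (contact force between copper_core and guard above 0.5 N).
It fails at once if the carried core touches the saddle or its tongue (contact force between copper_core and saddle above 0.5 N).
It fails at once if a bystander is disturbed (moved 20 mm or more) (distance of any of yellow_core, white_core, yellow_spool, copper_spool, tape_roll, screwdriver, jar from where it was at the start of the episode above 0.02 m).
It also fails if it takes over 38 s, if anything falls off the work surface, if the arm or the gripper's body presses on something with over 40 N, if the wrist force passes 120 N, or if a joint passes its speed limit or range.

## Working session

There is one attempt and no reset: what is moved stays moved. The work goes in short steps, each a Python script; the robot and the scene stay as the last script left them, time stands still between calls to the robot, and variables do not carry over. Pictures are saved under pics/ and viewed, at most 10 in all, crops included, and the job is handed in when it is done.

```bash
mkdir -p pics; ls; python3 - <<'E'
from station import arm
import cv2
for n in("scene","side"):
    cv2.imwrite(f"pics/{n}0.png",arm.capture(n)); c=arm.calibration(n); print(n,c)
print(arm.calibration("wrist"),arm.observe()["time"],arm.nose_length)
E
```

```text
pics
scene {'K': array([[479.6952945,   0.       , 281.8402947],
       [  0.       , 479.6952945, 210.8095787],
       [  0.       ,   0.       ,   1.       ]]), 'eye': array([1.08752793, 0.52605959, 1.21986575]), 'orientation': array([ 0.36586774,  0.89000606, -0.252457  , -0.10146659])}
side {'K': array([[396.63467266,   0.        , 276.9339044 ],
       [  0.        , 396.63467266, 211.71125129],
       [  0.        ,   0.        ,   1.        ]]), 'eye': array([0.28642096, 0.98585992, 0.77159903]), 'orientation': array([-0.15756712,  0.86712747, -0.4671185 ,  0.07115378])}
{'K': array([[315.81558003,   0.        , 280.87424378],
       [  0.        , 315.81558003, 205.64107315],
       [  0.        ,   0.        ,   1.        ]]), 'eye': array([0.52582267, 0.07417093, 0.37244044]), 'orientation': array([ 9.89299535e-01, -3.29642888e-04, -1.05299453e-03,  1.45894524e-01])} 0.1 0.014
```

View pics/scene0.png

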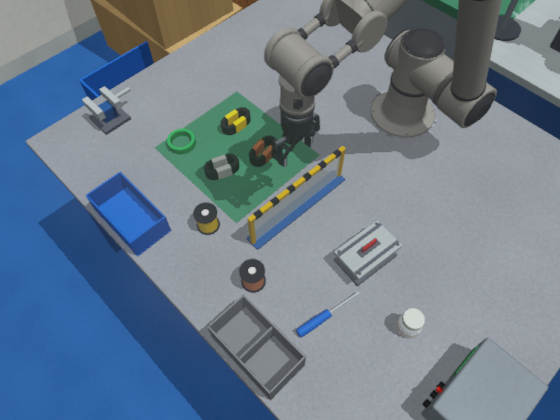

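View pics/side0.png

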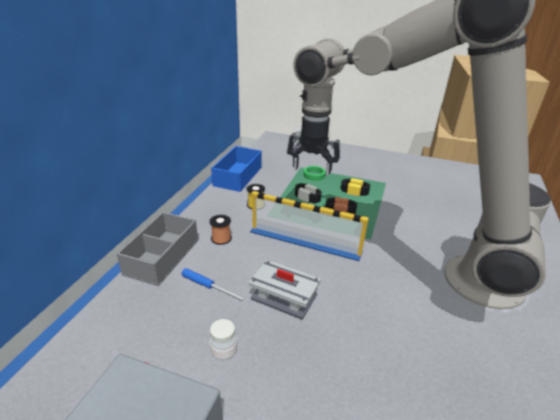

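The scene picture shows the copper core at (263,151), the white core at (222,167) and the yellow core at (236,121). The fence bar runs from (250,215) to (344,155), and the red tongue is at (369,245). Next I'll cast rays to get coarse positions.

```bash
cat > h.py <<'E'
import numpy as np, cv2
from scipy.spatial.transform import Rotation as R
from station import arm
def cast(cal,uv,z):
    d=R.from_quat(cal["orientation"]).apply(np.linalg.inv(cal["K"])@[uv[0],uv[1],1.])
    e=np.array(cal["eye"]); return e+d*(z-e[2])/d[2]
def down(yaw):  # tool down; closing axis y at angle yaw+90deg; x axis along yaw
    return (R.from_euler("z",yaw)*R.from_euler("x",np.pi)).as_quat()
def blob(img,lo,hi,box=None):
    m=cv2.inRange(cv2.cvtColor(img,cv2.COLOR_BGR2HSV),lo,hi)
    if box: k=np.zeros_like(m);k[box[1]:box[3],box[0]:box[2]]=255;m&=k
    return m
E
python3 - <<'E'
from h import *
np.set_printoptions(precision=3,suppress=True)
C={n:arm.calibration(n) for n in("scene","side")}
P={"copper":[(263,149),(341,203),.04],"white":[(222,165),(308,192),.04],"yellow":[(236,119),(355,186),.04],
"tongue":[(369,244),(286,274),.09],"barA":[(250,217),(253,196),.14],"barB":[(344,152),(365,217),.14],
"cspool":[(252,268),(220,221),.07],"yspool":[(205,211),(255,189),.07],"jar":[(412,316),(223,328),.075]}
for k,(a,b,z) in P.items(): print(k,cast(C["scene"],a,z)[:2],cast(C["side"],b,z)[:2])
print(R.from_quat(arm.observe()["tool_rot"]).as_matrix(), R.from_quat(down(0)).as_matrix())
cv2.imwrite("pics/w0.png",arm.capture("wrist"))
E
```

```text
copper [ 0.464 -0.197] [ 0.456 -0.19 ]
white [ 0.596 -0.24 ] [ 0.584 -0.218]
yellow [ 0.44 -0.35] [ 0.433 -0.327]
tongue [0.512 0.265] [0.502 0.273]
barA [0.697 0.005] [0.692 0.033]
barB [0.36  0.035] [0.353 0.019]
cspool [0.774 0.09 ] [0.774 0.101]
yspool [ 0.748 -0.132] [ 0.749 -0.119]
jar [0.583 0.465] [0.58  0.472]
[[-0.     1.    -0.001]
 [ 1.     0.     0.   ]
 [ 0.    -0.001 -1.   ]] [[ 1.  0.  0.]
 [ 0. -1. -0.]
 [ 0.  0. -1.]]
```

View pics/w0.png

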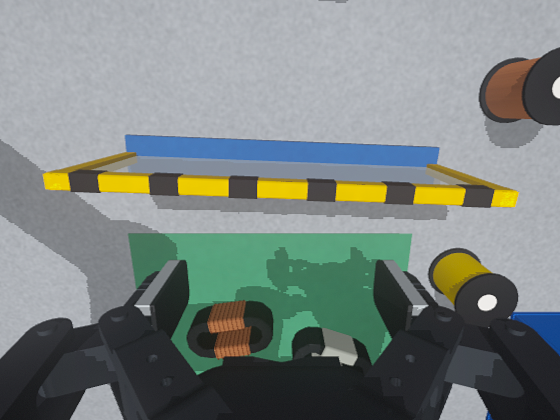

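The wrist view shows the copper core clearly, with its windings around (231,330). It lies nearly along world x, about 0.2 m short of the fence bar (row ~187). The white core is beside it at (335,347). I'll move above the copper core and look closely.

```bash
cat >> h.py <<'E'
def wind(img,cal,z=.04,box=None,lo=(3,90,60),hi=(18,255,255)):
    m=cv2.morphologyEx(blob(img,lo,hi,box),cv2.MORPH_OPEN,np.ones((3,3)))
    out=[]
    for c in cv2.findContours(m,cv2.RETR_EXTERNAL,cv2.CHAIN_APPROX_NONE)[0]:
        if cv2.contourArea(c)<80: continue
        p=np.array([cast(cal,q[0],z)[:2] for q in c])*1000
        r=cv2.minAreaRect(p.astype(np.float32)); px=cv2.boundingRect(c)
        out.append((px,np.round(r[0],1),np.round(r[1],1),round(r[2],1)))
    return out
E
python3 - <<'E'
from h import *
for s in (0,np.pi):
    print(s,[np.round(j,2) if j is not None else None for j in (arm.ik(p,down(s)) for p in([.46,-.192,.22],[.507,.27,.13]))])
j=min((0,np.pi),key=lambda s:abs(arm.ik([.46,-.192,.24],down(s))[5]))
arm.goto([.46,-.192,.24],down(j)); print(j)
cal=arm.calibration("wrist"); im=arm.capture("wrist"); cv2.imwrite("pics/w1.png",im)
for o in wind(im,cal): print(o)
print(arm.observe()["time"])
E
```

```text
0 [array([-0.55,  0.32,  1.64, -0.  ,  1.19,  1.02]), array([ 0.36,  0.54,  1.54, -0.  ,  1.06,  1.93])]
3.141592653589793 [array([-0.55,  0.32,  1.64,  0.  ,  1.19, -2.12]), array([ 0.36,  0.54,  1.54,  0.  ,  1.06, -1.21])]
0
((262, 162, 22, 46), array([ 458.2, -182.4]), array([48.5, 18.6]), 8.0)
((299, 160, 21, 43), array([ 462.7, -221.2]), array([46. , 18.4]), 9.0)
((4, 154, 18, 26), array([477.8,  89.4]), array([15.4, 26.4]), 88.2)
1.275
```

View pics/w1.png

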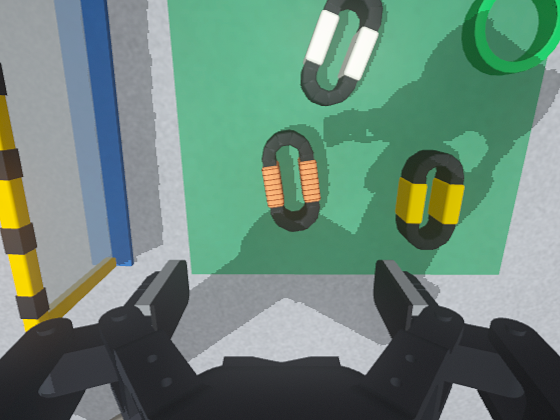

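The wrist view is clean. The two copper windings are at (273,185) and (309,181), 48×18 mm each and 39 mm apart, which matches the sizes given. That puts the core centre at (0.4605, -0.202) with yaw ≈7.5°. The white and yellow cores are clear of the fingers' path, so I'll grasp and lift.

```bash
python3 - <<'E'
from h import *
q=down(np.radians(7.5))
arm.goto([.4605,-.202,.12],q)
hit=arm.move_linear([.4605,-.202,.021],max_speed=.12,force_limit=15)
arm.close_gripper(70); o=arm.observe(); print(hit,o["finger_gap"],o["grip_force"],o["tool_pos"],o["wrist_force"])
arm.move_linear([.4605,-.202,.27],max_speed=.15)
o=arm.observe(); print(o["finger_gap"],o["grip_force"],o["tool_pos"],o["wrist_force"],o["time"])
cal=arm.calibration("wrist"); im=arm.capture("wrist"); cv2.imwrite("pics/w2.png",im)
for w in wind(im,cal,z=.27+.019): print(w)
E
```

```text
False 0.05725795929149949 75.20273923873901 [ 0.46097971 -0.20223261  0.02202476] [-0.01978742  0.29563552  6.26404061]
0.05708195772657216 75.11613607406616 [ 0.46015816 -0.20179127  0.26918073] [ 0.03822455 -0.250378   -5.60643379] 4.9833
((206, 225, 55, 127), array([ 464.4, -182.5]), array([55.6, 20.3]), 8.2)
((303, 224, 52, 126), array([ 469.9, -218.5]), array([55.3, 19.5]), 8.6)
```

View pics/w2.png

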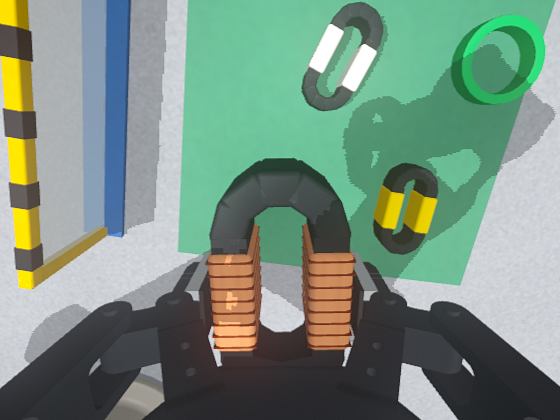

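The core is held level and symmetric between the pads, with the window clear. The top faces of the windings span rows 255–348 at columns 208–258 and 305–352. I'll carry it over the fence and stop short of the saddle for a close look at the tongue.

```bash
python3 - <<'E'
from h import *
cal=arm.calibration("wrist"); o=arm.observe(); T=R.from_quat(o["tool_rot"])
for uv in[(231,254),(235,348),(330,254),(329,348)]:
    p=cast(cal,uv,o["tool_pos"][2]+.019); print(uv,np.round(T.inv().apply(p-o["tool_pos"])*1000,1))
red=dict(lo=(0,170,90),hi=(3,255,255))
for n,b in(("scene",(340,220,400,270)),("side",(265,260,310,290))):
    for w in wind(arm.capture(n),arm.calibration(n),.09,b,**red): print(n,w)
arm.move_linear([.46,.03,.28],max_speed=.2)
arm.move_linear([.40,.27,.28],max_speed=.2)
cal=arm.calibration("wrist"); im=arm.capture("wrist"); cv2.imwrite("pics/w3.png",im)
for w in wind(im,cal,.09,(0,0,560,200),lo=(0,150,80),hi=(4,255,255)): print(w)
print(arm.observe()["time"])
E
```

```text
(231, 254) [ 22.7 -19.3 -19. ]
(235, 348) [-20.2 -19.7 -19. ]
(330, 254) [ 22.6  18.  -19. ]
(329, 348) [-20.2  19.5 -19. ]
((292, 47, 18, 53), array([508.8, 265.5]), array([ 5.4, 47.1]), 83.1)
7.875
```

View pics/w3.png

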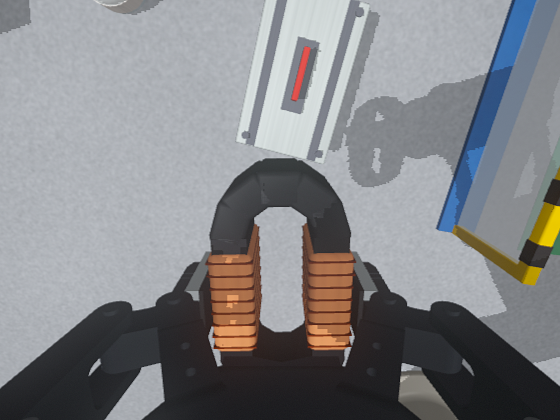

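The tongue is at (302,73) and measures 47×5.4 mm, as it should. Its centre is (0.5088, 0.2655) and its yaw −6.9°. The core sits within about 1 mm of centre in the hand. I'll align above the tongue, then descend.

```bash
python3 - <<'E'
from h import *
yaw=np.radians(-6.9); q=down(yaw)
t=np.array([.5088,.2655])-.0005*np.array([np.cos(yaw),np.sin(yaw)])
arm.goto([*t,.23],q); arm.sleep(.2)
print(arm.observe()["tool_pos"])
arm.move_linear([*t,.1245],max_speed=.06,force_limit=10); arm.sleep(.4)
o=arm.observe(); print(o["tool_pos"],R.from_quat(o["tool_rot"]).as_matrix()[:,0],o["wrist_force"],o["grip_force"],o["time"])
a=cv2.resize(arm.capture("scene")[200:300,310:430],None,fx=3.3,fy=3.3)
b=cv2.resize(arm.capture("side")[200:300,220:340],None,fx=3.3,fy=3.3)
w=cv2.resize(arm.capture("wrist")[140:400,160:400],None,fx=1.6,fy=1.269)
cv2.imwrite("pics/f.png",np.hstack([a,b])); cv2.imwrite("pics/fw.png",w)
E
```

```text
[0.50793259 0.26572083 0.23095028]
[0.50832864 0.26554953 0.1245388 ] [ 9.92752343e-01 -1.20178126e-01  6.44467736e-05] [ 1.1671539   0.09214385 -5.33129335] 75.24863362312317 10.9333
```

View pics/f.png

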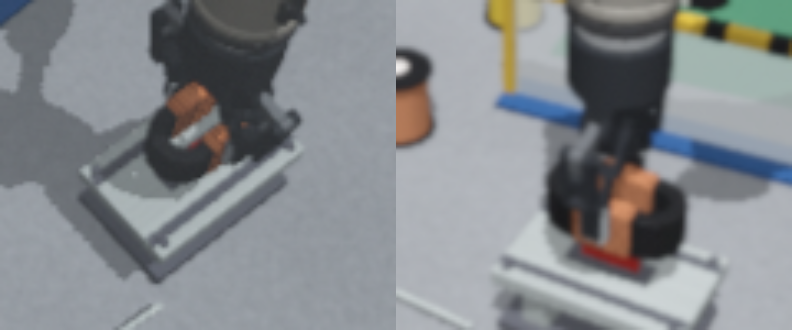

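View pics/fw.png

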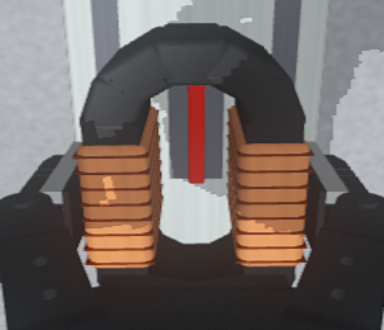

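The side view shows the core hovering above the red tongue with its window over it. The wrist view shows the tongue centred between the windings and parallel to them, with its near end at about (283,284) in full-frame pixels. I'll check that end's position along the long axis, then hand in.

```bash
python3 - <<'E'
from h import *
o=arm.observe(); T=R.from_quat(o["tool_rot"]); cal=arm.calibration("wrist")
f=lambda uv,z: T.inv().apply(cast(cal,uv,z)-o["tool_pos"])*1000
n=f((283,284),.09); print(n)
# window rear rim at core top (crop row ~240), front rim top (crop row ~85)
print(f((281,140+243/1.269),.1425),f((281,140+85/1.269),.1425))
if abs(n[0]+24)<4 and abs(n[1])<3: print(arm.hand_in())
E
```

```text
[-22.07053829   0.45690003  34.49438567]
[-12.98321533  -0.74715366 -18.00578163] [ 40.73400251  -0.70179311 -18.00681285]
the job is handed in; nothing more can be done
None
```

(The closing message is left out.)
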